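# Load and clamp a bar permeameter by pushing

## Robot

A 6-joint arm with a two-finger parallel gripper is mounted at the origin on the work surface. World frame = base frame: x ahead of the robot, y to its left, z up, the work surface at z = 0. Lengths are in m, angles in degrees, forces in N, time in s.
With the tool pointing down it reaches from about 0.4 to 0.825 m from the base axis. Payload 7 kg.
Tool frame: the origin (TCP) lies midway between the tips of the shut fingers; the grasp point (between the pads) lies 19 mm behind it (r.grip_depth is the distance from the TCP to the grasp point, in m); z points along the fingers, y is the line along which they close (so a half turn about z gives the same grasp; the last joint's range is limited). The gripper opens to 88 mm and grips with 3 to 60 N. Pads are 19 mm wide; open, the fingers measure 130 mm over their backs; the gripper's body (78 mm by 193 mm) begins 47 mm behind the grasp point.
Start: joints at [-53.566, 20.546, 0.682, 0, -70.136, -16.507], TCP at [0.23, -0.635, 0.227] pointing down, gripper open.
Joint ranges: [-176.03, 176.03], [-82.01, 121.73], [-58.28, 71.71], [-173.87, 95.51], [-174.79, -0.11], [-173.66, 173.66]. Speed limits (degrees/s): [136.94, 136.94, 172.46, 180, 180, 180].

## Interface

Orientations are given as [roll, pitch, yaw] about the fixed x, y, z axes, in that order (R = Rz(yaw) Ry(pitch) Rx(roll)).
In Python, from plant import r, capture, close_job, search_frame, outline_of gives the robot as it stands.
- The arm moves only by the shell command python3 -m creep 'ROWS' [FORCE]. ROWS is JSON, a list of rows, each a list of 7 numbers: the finger opening in mm, from 0 to 87.6, then the shift along the world's x, y, z in units of 25 mm (1.0 is 25 mm), then the turn, a rotation vector about the world's x, y, z in degrees. In form: [[hand, x, y, z, ax, ay, az], ...]. A call has 1 to 8 rows; each row shifts and turns the commanded pose from where the row before left it; what a row does not reach is not made up. A row lasts 1/12 s, in which the tool goes at most 41.7 mm and 7.16 degrees, less where a joint would pass 70% of its speed; a pose out of reach is approached as far as the arm can. A call is refused whole if a number of a shift passes 1 or a number of a turn 7.16, either way. A call with a gripper value outside its range is refused whole. The fingers move at their own pace and stop on an object; FORCE is the grip in N (left out, the last holds). Time passes only in rows, so rows that do not move let the fingers close. It gives the time, the measured TCP pose, the force, the opening and the grip force at its end, in the units of the state.
- r.get_state(): the state, without advancing time (a new reading comes with each control period).
- capture(name): name is "scene" or "top" or "wrist"; returns a dict with "frame" (400x640x3 uint8, red, green, blue), "K" (3x3 intrinsics, pixels), "k1" (the pictures are not rectified: a ray, as slopes to the right and down, at radius r is drawn at 1 + k1 r^2 times it, then the intrinsics apply), "origin" and "rotation" of the camera in the world. Camera axes: x right, y down, z forward; pixel columns grow to the right and rows downward; lengths in m; the calibration is good to about 2 mm. A picture is of the moment at which its call begins. There is no depth.
- close_job(): hands the job in; it is judged then, once.
Trained networks look in a picture, given as the dict that the camera call returned (one of the last four; its "shot" number tells which), for a name from the list of things; names that differ only in an ending like _2 or _b are one class to them, and where a whole thing is asked for, a point or a joint stands for the part that bears it (a point fixed in the world has none). Each returns a list of dicts, best first, with "conf" (0 to 1); they miss things now and then, are a little off and sometimes report something else, mostly with a low value. They report only what shows in the picture. A call takes as long as a camera call. They do not tell look-alikes from the thing itself.
- search_frame(picture, target): "bbox" ([left, top, right, bottom] in pixels, round what is visible of it).
- outline_of(picture, target): "region" (400x640 bool, what is visible of it) and "bbox" ([left, top, right, bottom] in pixels, round what is visible of it).
The state is a dict: "time_s": time; "joints": joint angles; "qd": joint speeds; "joint_torque": joint torques, N m; "tcp_pos": TCP position; "eef_rot": TCP orientation; "contact_force": force on the tool from outside, world axes, zero at the start; "moment": the same for the moment, N m; "gripper_width": finger opening in m; "gripper_force": force on a finger pad.
Only numpy, scipy, OpenCV 4.12 (cv2) and the standard library are available. Lean on these libraries where they do the work, as an engineer would, in place of code of your own. Each camera call takes 0.05 s, during which the arm holds its last target. There are 200 camera calls.

## Task

Load the bar permeameter by pushing only: push the steel test bar that sticks out of its side in until it is fully home against the end stop, then tip the raised yoke over and down until it is fully closed on the bar, without slamming it, and last flip the clamp lever over until it lies flat on top of the yoke. Do not lift the bar, and leave the other things on the bench where they are.

Things in the scene. Friction and masses are not known exactly. Their poses are not given: they have to be found in the camera images.
- tester: Bar permeameter fixed to the bench. Black base plate 150 (x) x 220 (y) x 15 mm, origin at the centre of its underside on the bench; its -x side faces the robot. All 'tester' mm are in this frame. Bar slot along y on two pole blocks (top z 52, y 57..87 either side, cheeks to z 62); copper coil around the bar (y -49..49, x -28..28, top z 86); 39 mm posts at x -60, y +-70, +-92.
- test_bar: Loose square steel bar 16 x 230 (y) x 16 mm, 0.3 to 0.5 kg, lying in the tester's slot along tester y, sticking out to +y. Origin: centre of its underside (tester z 52). Fully home its origin is at tester y +23 and its outer end at y +138; it starts 25 to 65 mm farther out. Slides with 2 to 6 N. Beyond tester y 110 nothing else stands near its outer end.
- stop_face (a point): Rigid aluminium end stop for the bar's inner end, a plate 26 mm wide, top at tester z 80: this point is the centre of its +y face, at tester x 0, y -92, z 60.
- yoke (a joint): Angle of the upper yoke about its hinge, rad: 0 = closed and level on the bar, 1.57 = upright, more = leaning away from the robot; starts at 1.65 to 1.9, stop at 1.98. Stiff friction hinge: stays where left; pushing near the rim takes 2 to 9 N.
- yoke_hinge (a point): Middle of the yoke's hinge axis, which runs along tester y at x 52, z 100. The yoke is an aluminium plate reaching 92 mm from this axis to its free edge, 176 mm wide (y -88..88), with a dark steel C yoke on its inner face; the outer face (top when closed) lies 10 mm from the axis. When raised, the yoke's two legs point to the robot.
- yoke_rim (a point): Middle of the yoke's free edge on its outer face (tester x -40, y 0, z 110 when closed).
- clamp_lever (a joint): Angle of the clamp lever about its pivot, rad: 0 = closed, level along tester +x on top of the yoke; 1.57 = upright, more = leaning towards the robot; starts at 1.65 to 1.95, stop at 2.05. Stays where left; takes 1 to 2 N at its end.
- lever_pivot (a point): Clamp lever's pivot, axis along tester y at x -54, y 0, z 112, between bracket cheeks at y -17..17 that reach z 118. The lever's straight round black grip is 14 mm thick and spans 30 to 75 mm from the pivot; its centre line is 6 mm above the pivot when closed (its top then at tester z 125).
- lever_tip (a point): Centre of the free end of the clamp lever's grip, 75 mm from the pivot (tester x 21, y 0, z 118 when closed).
- meter: Bystander: green hand-held field meter lying on the bench, 75 x 150 x 30 mm, origin at the centre of its underside.
- zero_chamber: Bystander: standing aluminium cylinder, 44 mm diameter, 90 mm high, origin at the centre of its underside.
- spare_bar: Bystander: shorter square steel bar lying on the bench beyond the tester, 16 x 160 x 16 mm, origin at the centre of its underside.
- driver: Bystander: screwdriver lying on the bench, about 200 mm long, origin under its middle.
Mind the look-alikes: they are no part of the job. Leave any turquoise or yellow look-alike of the test_bar alone.

How it is judged:
By the outcome, as a careful person would: the job done as asked, in the order asked, and still so for the second after the job is handed in, with the robot touching nothing.
It also fails if it takes over 64 s, if anything falls off the work surface, if the arm or the gripper's body presses on something with over 40 N, if the wrist force passes 120 N, or if a joint passes its speed limit or range.

## Working session

There is one attempt and no reset: what is moved stays moved. The work goes in short steps, Python scripts to look and compute and a shell command to move; the robot and the scene stay as the last step left them, time stands still between calls to the robot, and variables do not carry over. Pictures are saved under pics/ and viewed, at most 10 in all, crops included, and the job is handed in when it is done.

```bash
ls; mkdir -p pics; cat > h.py <<'E'
import numpy as np, cv2
from plant import r, capture, close_job, search_frame, outline_of
def save(p,name): cv2.imwrite('pics/'+name+'.png',p['frame'][:,:,::-1])
def ray(p,uv):
    K=np.array(p['K']); x=(uv[0]-K[0,2])/K[0,0]; y=(uv[1]-K[1,2])/K[1,1]
    u,v=x,y
    for _ in range(20):
        s=1+p['k1']*(u*u+v*v); u,v=x/s,y/s
    return np.array(p['origin']), np.array(p['rotation'])@np.array([u,v,1.])
def atz(p,uv,z):
    o,d=ray(p,uv); return o+d*(z-o[2])/d[2]
def proj(p,X):
    c=(np.atleast_2d(X)-np.array(p['origin']))@np.array(p['rotation'])
    s=c[:,:2]/c[:,2:]; s=s*(1+p['k1']*(s**2).sum(1,keepdims=True))
    K=np.array(p['K']); return s*[K[0,0],K[1,1]]+K[:2,2]
E
python3 - <<'E'
from h import *
for n in ('scene','top'):
    p=capture(n); save(p,n+'0'); print(n,np.round(p['origin'],3),np.round(p['rotation'],3).tolist(),p['K'],p['k1'])
    for t in ('tester','test_bar','yoke','clamp_lever','meter','zero_chamber','spare_bar','driver','stop_face','yoke_rim','lever_tip','lever_pivot'):
        try: print(t,[(np.round(d['bbox']).tolist(),round(d['conf'],2)) for d in search_frame(p,t)][:4])
        except Exception as e: print(t,e)
E
```

```text
pics
scene [1.003 0.579 1.131] [-144.534, 0.251, 141.575] [[492.30974602   0.         332.07151542]
 [  0.         492.30974602 208.23728843]
 [  0.           0.           1.        ]] -0.1442387119637807
tester [([255.0, 163.0, 345.0, 260.0], 0.69)]
test_bar [([297.0, 343.0, 396.0, 367.0], 0.97), ([382.0, 209.0, 432.0, 284.0], 0.86), ([307.0, 217.0, 345.0, 260.0], 0.61)]
yoke [([254.0, 167.0, 309.0, 232.0], 0.84)]
clamp_lever [([310.0, 164.0, 322.0, 190.0], 0.43)]
meter [([262.0, 119.0, 312.0, 151.0], 0.79)]
zero_chamber [([436.0, 328.0, 469.0, 361.0], 0.81)]
spare_bar [([232.0, 249.0, 284.0, 284.0], 0.93), ([254.0, 166.0, 346.0, 262.0], 0.63)]
driver [([190.0, 159.0, 255.0, 188.0], 0.74)]
stop_face [([256.0, 164.0, 350.0, 262.0], 0.91), ([310.0, 164.0, 323.0, 192.0], 0.43), ([252.0, 168.0, 309.0, 232.0], 0.42)]
yoke_rim [([253.0, 169.0, 309.0, 231.0], 0.87)]
lever_tip [([312.0, 162.0, 324.0, 191.0], 0.53)]
lever_pivot [([256.0, 163.0, 346.0, 258.0], 0.72)]
top [0.467 0.007 1.542] [-176.752, 0.234, -89.648] [[497.89436047   0.         332.66578666]
 [  0.         497.89436047 194.28987836]
 [  0.           0.           1.        ]] 0.01878975664848663
tester [([325.0, 148.0, 404.0, 209.0], 0.58), ([332.0, 150.0, 402.0, 167.0], 0.38)]
test_bar [([371.0, 226.0, 396.0, 299.0], 0.96), ([209.0, 109.0, 270.0, 161.0], 0.8), ([248.0, 222.0, 315.0, 247.0], 0.73), ([300.0, 178.0, 347.0, 184.0], 0.6)]
yoke [([333.0, 147.0, 401.0, 166.0], 0.63)]
clamp_lever [([361.0, 195.0, 366.0, 206.0], 0.62)]
meter [([436.0, 209.0, 483.0, 252.0], 0.84)]
zero_chamber [([179.0, 190.0, 201.0, 204.0], 0.62)]
spare_bar [([322.0, 114.0, 370.0, 132.0], 0.82)]
driver [([449.0, 122.0, 462.0, 178.0], 0.63)]
stop_face [([326.0, 146.0, 402.0, 208.0], 0.68)]
yoke_rim [([339.0, 149.0, 397.0, 171.0], 0.76)]
lever_tip [([360.0, 193.0, 368.0, 204.0], 0.48)]
lever_pivot [([326.0, 146.0, 399.0, 206.0], 0.85)]
```

```bash
python3 - <<'E'
import re
s=open('h.py').read()
s=s.replace("def save","from scipy.spatial.transform import Rotation as Ro\ndef RM(p): return Ro.from_euler('xyz',p['rotation'],degrees=True).as_matrix()\ndef save").replace("np.array(p['rotation'])","RM(p)")
open('h.py','w').write(s)
import cv2
a=cv2.imread('pics/scene0.png')[100:400,170:490]; b=cv2.imread('pics/top0.png')[95:315,170:490]
cv2.imwrite('pics/c1.png',cv2.resize(a,None,fx=2,fy=2,interpolation=cv2.INTER_CUBIC))
cv2.imwrite('pics/c2.png',cv2.resize(b,None,fx=2.5,fy=2.5,interpolation=cv2.INTER_CUBIC))
E
```

```text
(no output)
```

View pics/c1.png

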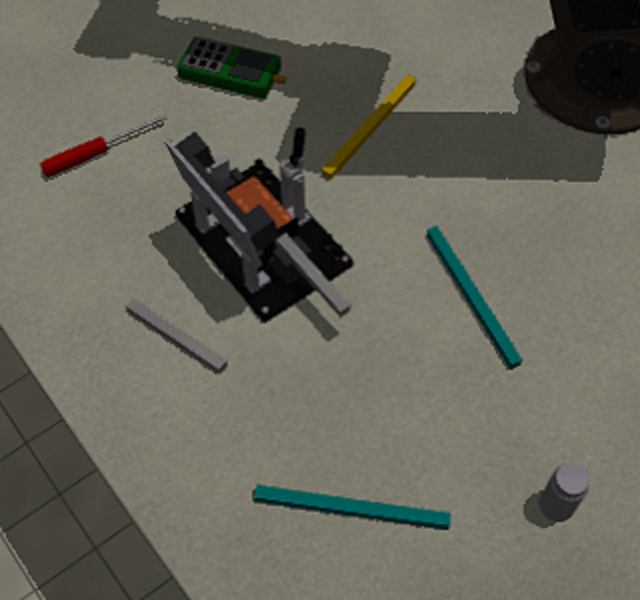

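View pics/c2.png

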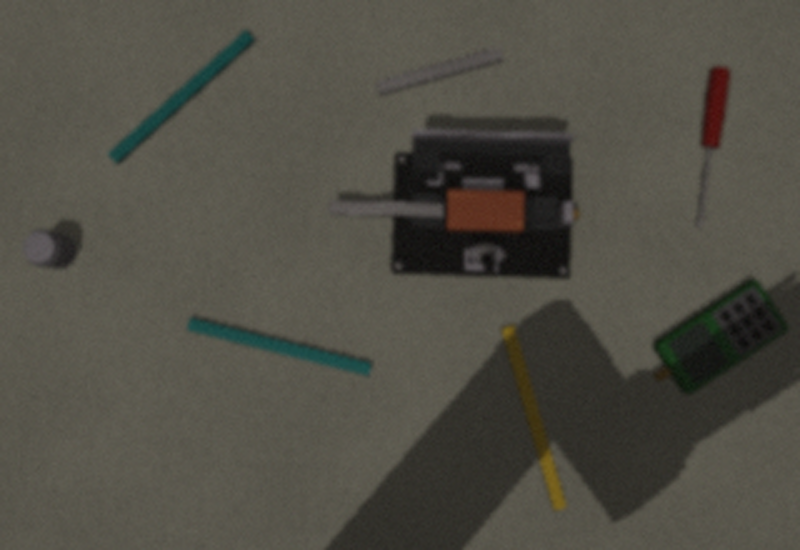

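The test bar is the grey bar in the tester's slot, at top-view pixels (302..347, 178). The turquoise bars at (240,135) and (280,235) and the yellow one at (385,262) are look-alikes, and the loose grey bar at (345,123) is the spare. Next I fit the tester pose.

```bash
cat > fit.py <<'E'
from h import *
from scipy.optimize import least_squares
s=capture('scene'); t=capture('top')
C=np.array([[75,110,15],[75,-110,15],[-75,-110,15],[-75,110,15]])/1e3
ut=np.array([[328.8,156.6],[398,157],[397.2,205.4],[327.2,203.8]])
us=np.array([[302.5,259],[259,206],[299,181],[346,232]])
def W(q,P): 
    P=np.atleast_2d(P); c,sn=np.cos(q[2]),np.sin(q[2])
    return P@np.array([[c,sn,0],[-sn,c,0],[0,0,1]])+[q[0],q[1],0]
f=lambda q: np.r_[(proj(t,W(q,C))-ut).ravel(),(proj(s,W(q,C))-us).ravel()]
if __name__=='__main__':
    o=least_squares(f,[.55,-.05,0.],loss='soft_l1'); q=o.x
    print(q,np.degrees(q[2]),np.round(f(q),1))
    for p,n in((t,'t'),(s,'s')):
        im=cv2.resize(p['frame'][:,:,::-1],None,fx=5,fy=5,interpolation=cv2.INTER_CUBIC)
        def D(P,col,closed=True):
            cv2.polylines(im,[np.int32(np.round(proj(p,W(q,np.array(P)/1e3))*5+2))],closed,col,1)
        D(C*1e3,(0,255,255)); 
        D([[-28,49,86],[28,49,86],[28,-49,86],[-28,-49,86]],(0,255,0))
        D([[-13,-92,80],[13,-92,80]],(255,0,255),False)
        D([[-8,138,68],[8,138,68]],(255,255,0),False)
        for a in (1.65,1.9):
            c,sn=np.cos(a),np.sin(a)
            D([[52-92*c-10*sn*(-1),y,100+92*sn+10*c] for y in(-88,88)],(0,0,255),False)
            D([[-54+75*c-6*sn,0,112+75*sn+6*c],[-54+30*c-6*sn,0,112+30*sn+6*c]],(255,128,0),False)
        im=im[700:1080,1450:2060] if n=='t' else im[790:1330,1240:1780]
        cv2.imwrite(f'pics/fit_{n}.png',im)
E
python3 fit.py
```

```text
[ 0.59778699 -0.07644639 -0.01415929] -0.8112672897441421 [-1.8 -1.5  0.3 -0.5  0.5 -0.3 -1.2 -0.2 -0.   0.3 -2.1 -0.9  1.3 -1.6
  1.6 -2.3]
```

```bash
python3 -c "
import cv2,numpy as np
a=cv2.imread('pics/fit_t.png');b=cv2.imread('pics/fit_s.png');print(a.shape,b.shape)"
```

```text
(380, 610, 3) (540, 540, 3)
```

View pics/fit_t.png

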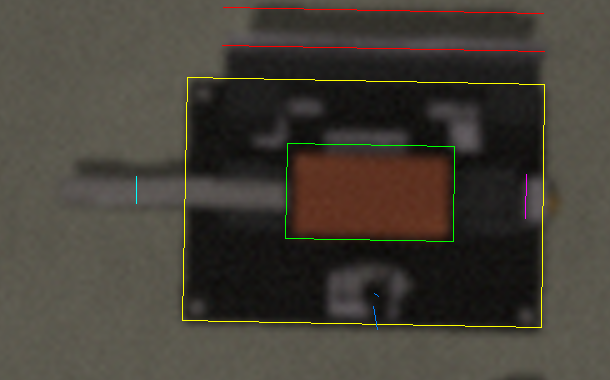

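View pics/fit_s.png

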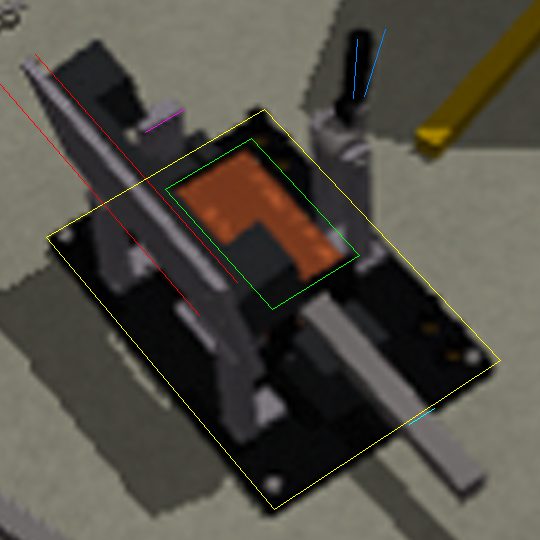

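```bash
python3 - <<'E'
from fit import *
q=[0.59778699,-0.07644639,-0.01415929]
inv=lambda P:W([0,0,-q[2]],np.array(P)-[q[0],q[1],0])[0]
bt=[b for b in outline_of(t,'test_bar')]
for b in bt: print(b['bbox'],b['conf'])
print('end top',inv(atz(t,(302,178),.068)),'end scene top-edge',inv(atz(s,((470+1240)/5,(478+790)/5),.068)))
print('bar axis near coil',inv(atz(t,((280+1450)/5,(193+700)/5),.068)))
for n,tt in (('lever','clamp_lever'),('yoke','yoke')):
    for p in (t,s):
        for b in outline_of(p,tt)[:1]:
            ys,xs=np.nonzero(b['region']); print(n,b['conf'],b['bbox'],xs.mean(),ys.mean())
            for a in (1.65,1.7,1.75,1.8,1.85,1.9,1.95):
                c,sn=np.cos(a),np.sin(a)
                P=[[-54+k*c-6*sn,0,112+k*sn+6*c] for k in (30,75)] if n=='lever' else [[52-92*c+10*sn,y,100+92*sn+10*c] for y in(-88,88)]
                print(a,np.round(proj(p,W(q,np.array(P)/1e3)),1).tolist())
st=r.get_state(); print(st); Rm=Ro.from_euler('xyz',st['eef_rot'],degrees=True).as_matrix(); print(np.round(Rm,3))
E
```

```text
[247.0, 221.8, 318.1, 248.7] 0.92
[297.8, 175.3, 347.8, 184.4] 0.78
[210.6, 110.0, 271.2, 158.5] 0.75
[368.2, 226.4, 394.4, 297.9] 0.65
end top [-0.00220061  0.18189675  0.068     ] end scene top-edge [0.00280203 0.18307733 0.068     ]
bar axis near coil [-0.00137906  0.0511284   0.068     ]
lever 0.56 [363.5, 194.5, 365.7, 205.5] 364.24242424242425 197.6060606060606
1.65 [[364.3, 198.2], [365.3, 198.7]]
1.7 [[364.3, 198.8], [365.3, 200.1]]
1.75 [[364.3, 199.3], [365.2, 201.5]]
1.8 [[364.3, 199.8], [365.2, 202.8]]
1.85 [[364.3, 200.3], [365.1, 204.1]]
1.9 [[364.2, 200.8], [365.1, 205.4]]
1.95 [[364.2, 201.2], [365.0, 206.7]]
lever 0.68 [311.5, 167.4, 323.6, 188.1] 317.5974842767296 178.9559748427673
1.65 [[318.3, 177.3], [318.9, 165.4]]
1.7 [[318.7, 177.1], [320.1, 164.9]]
1.75 [[319.2, 177.0], [321.3, 164.4]]
1.8 [[319.6, 176.9], [322.4, 164.0]]
1.85 [[320.0, 176.8], [323.5, 163.7]]
1.9 [[320.5, 176.7], [324.7, 163.4]]
1.95 [[320.9, 176.7], [325.7, 163.2]]
yoke 0.95 [331.0, 145.1, 399.2, 165.1] 366.3956766917293 155.35902255639098
1.65 [[398.5, 149.9], [334.0, 148.6]]
1.7 [[398.5, 1
[... 614 characters left out ...]
01,  6.84076505e-01,  1.18238119e-03,
       -7.01343308e+01, -1.65031686e+01]), 'qd': array([-0.00174068, -0.01768534,  0.10197932,  0.04249071, -0.00374202,
       -0.02894648]), 'joint_torque': array([ 1.01821122e-03, -5.82365763e+01,  2.93303454e+01,  7.00226560e+00,
        1.24470293e-02, -6.52360495e-05]), 'tcp_pos': array([ 0.23004631, -0.63460087,  0.22657727]), 'eef_rot': array([-1.79996762e+02, -2.00372067e-04, -1.60068594e+02]), 'contact_force': array([-0.27055899,  0.66553177,  0.0042603 ]), 'moment': array([-0.05401475, -0.01687461,  0.01576017]), 'gripper_force': 0.0, 'gripper_width': 0.08777178048777656}
[[-0.94  -0.341  0.   ]
 [-0.341  0.94  -0.   ]
 [ 0.    -0.    -1.   ]]
```

```bash
A='x'; 
python3 -m creep '[[0,0.3,0.5,1,0,0,2],[0,0.46,1,1,0,0,2.2],[0,0.46,1,0,0,0,2.2],[0,0.46,1,0,0,0,2.2],[0,0.46,1,0,0,0,2.2],[0,0.46,1,0,0,0,2.2],[0,0.46,1,0,0,0,2.2],[0,0.46,1,0,0,0,2.2]]' 20
python3 -m creep '[[0,0.46,1,0,0,0,2.2],[0,0.46,1,0,0,0,2.2],[0,0.46,1,0,0,0,2.2],[0,0.46,1,0,0,0,2.2],[0,0.46,1,0,0,0,2.2],[0,0.46,1,0,0,0,2.2],[0,0.46,1,0,0,0,2.2],[0,0.46,1,0,0,0,2.2]]'
python3 -m creep '[[0,0.46,1,0,0,0,2.2],[0,0.46,1,0,0,0,2.2],[0,0.46,1,0,0,0,2.2],[0,0.46,1,0,0,0,2.2],[0,0.46,1,0,0,0,2.2],[0,0.46,1,0,0,0,2.2],[0,0.46,1,0,0,0,2.2],[0,0.46,1,0,0,0,2.2]]'
python3 -m creep '[[0,0.46,1,0,0,0,2.2],[0,0.46,1,0,0,0,2.2],[0,0.46,1,0,0,0,2.2],[0,0.46,1,0,0,0,2.2],[0,0.46,1,0,0,0,2.2],[0,0.46,1,0,0,0,2.2],[0,0.46,1,0,0,0,2.2],[0,0,0,0,0,0,0]]'
```

```text
time_s: 2.42
tcp_pos: [0.3183, -0.4458, 0.2767]
eef_rot: [-180.0, 0.0, -142.6]
contact_force: [1.0, 0.4, 0.2]
gripper_width: 0.0398
gripper_force: 0.0
time_s: 3.08
tcp_pos: [0.4104, -0.2458, 0.2769]
eef_rot: [-180.0, 0.0, -125.0]
contact_force: [-0.0, -0.5, 0.0]
gripper_width: 0.0005
gripper_force: 0.0
time_s: 3.75
tcp_pos: [0.5024, -0.0457, 0.2769]
eef_rot: [-180.0, 0.0, -107.3]
contact_force: [-0.1, -0.1, 0.2]
gripper_width: 0.0005
gripper_force: 0.0
time_s: 4.42
tcp_pos: [0.5841, 0.1315, 0.2757]
eef_rot: [180.0, -0.0, -91.8]
contact_force: [-1.1, -0.6, 0.5]
gripper_width: 0.0006
gripper_force: 0.0
```

```bash
python3 -m creep '[[0,0.64,0.75,0,0,0,1],[0,0,0,-1,0,0,0],[0,0,0,-1,0,0,0],[0,0,0,-1,0,0,0],[0,0,0,-1,0,0,0],[0,0,0,-1,0,0,0],[0,0,0,-1,0,0,0],[0,0,0,-1,0,0,0]]'
python3 -m creep '[[0,0,0,-1,0,0,0],[0,0,0,-0.8,0,0,0],[0,0,0,0,0,0,0]]'
python3 - <<'E'
from h import *
p=capture('scene'); save(p,'s2')
im=cv2.resize(p['frame'][140:290,240:440][:,:,::-1],None,fx=4,fy=4,interpolation=cv2.INTER_CUBIC); cv2.imwrite('pics/s2c.png',im)
E
```

```text
time_s: 5.08
tcp_pos: [0.5985, 0.1465, 0.1007]
eef_rot: [-180.0, 0.0, -91.1]
contact_force: [0.7, -0.0, -0.3]
gripper_width: 0.0007
gripper_force: 0.0
time_s: 5.33
tcp_pos: [0.5959, 0.1453, 0.0523]
eef_rot: [179.6, -0.2, -91.1]
contact_force: [0.2, -0.6, -0.1]
gripper_width: 0.0006
gripper_force: 0.0
```

View pics/s2c.png

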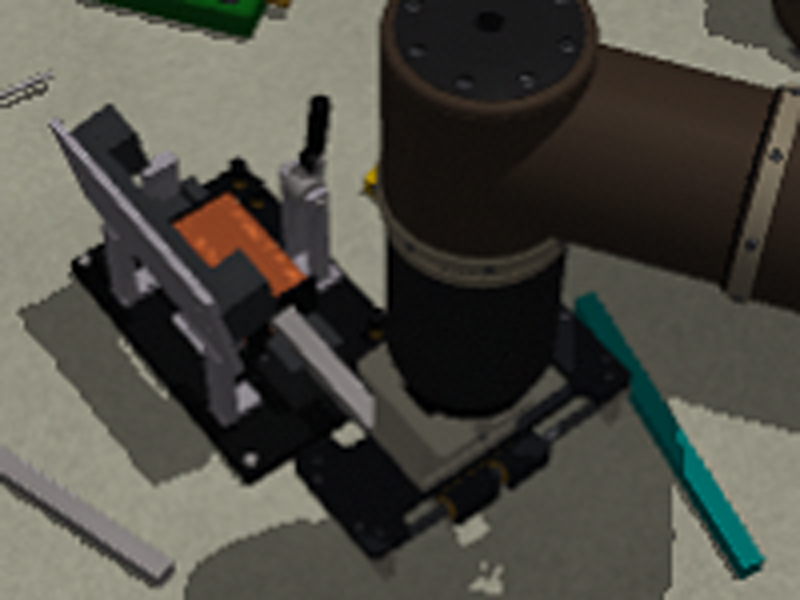

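The body's long side lies along x, and the bar end and the yoke are clear of it. Now I push the bar.

```bash
python3 -m creep '[[0,0.15,-0.2,0.1,0,0,0],[0,0,-0.2,0,0,0,0],[0,0,-0.2,0,0,0,0],[0,0,-0.2,0,0,0,0],[0,0,-0.2,0,0,0,0],[0,0,-0.2,0,0,0,0],[0,0,-0.2,0,0,0,0]]'
python3 -m creep '[[0,0,-0.2,0,0,0,0],[0,0,-0.2,0,0,0,0],[0,0,-0.2,0,0,0,0],[0,0,-0.2,0,0,0,0]]'
python3 -m creep '[[0,0,-0.2,0,0,0,0],[0,0,-0.2,0,0,0,0]]'
```

```text
time_s: 5.97
tcp_pos: [0.6027, 0.1115, 0.0596]
eef_rot: [-179.9, 0.1, -91.1]
contact_force: [0.0, 3.4, 1.8]
gripper_width: 0.0003
gripper_force: 1.4
time_s: 6.3
tcp_pos: [0.6026, 0.0915, 0.0593]
eef_rot: [-180.0, 0.0, -91.1]
contact_force: [0.1, 3.4, 1.9]
gripper_width: 0.0006
gripper_force: 1.8
time_s: 6.47
tcp_pos: [0.6026, 0.0815, 0.0593]
eef_rot: [-180.0, 0.0, -91.1]
contact_force: [-0.2, 4.8, 2.7]
gripper_width: 0.0003
gripper_force: 2.1
```

Contact is good at about 3–5 N of sliding force. The stop should come at a TCP y near 0.07, so I go on in small steps.

```bash
for i in 1 2 3; do python3 -m creep '[[0,0,-0.08,0,0,0,0],[0,0,-0.08,0,0,0,0]]'|grep -E "tcp|contact"; done
```

```text
tcp_pos: [0.6024, 0.0774, 0.0592]
contact_force: [-0.3, 4.6, 3.1]
tcp_pos: [0.6024, 0.0737, 0.0591]
contact_force: [-0.3, 3.7, 3.3]
tcp_pos: [0.6024, 0.0697, 0.0591]
contact_force: [-0.4, 4.6, 3.1]
```

```bash
for i in 1 2 3; do python3 -m creep '[[0,0,-0.05,0,0,0,0]]'|grep -E "tcp|contact";  done
```

```text
tcp_pos: [0.6025, 0.0687, 0.0591]
contact_force: [-1.5, 10.7, 4.1]
tcp_pos: [0.6026, 0.0686, 0.0592]
contact_force: [-2.8, 15.7, 4.7]
tcp_pos: [0.6028, 0.0683, 0.0592]
contact_force: [-2.2, 20.5, 3.6]
```

The bar is home: force rises to 20 N with no further movement. I retract, lift and go behind the yoke at tester y of about +60.

```bash
python3 -m creep '[[0,0,0.6,0,0,0,0],[0,0,0.4,1,0,0,0],[0,0,0,1,0,0,0],[0,0,0,1,0,0,0],[0,0.5,0,1,0,0,0],[0,0.5,0,1,0,0,0],[0,1,0,1,0,0,0],[0,1,0,1,0,0,0]]'
python3 -m creep '[[0,1,0,1,0,0,0],[0,0.5,-1,0,0,0,0],[0,0,-1,0,0,0,0],[0,0,-1,0,0,0,0],[0,0,-0.9,0,0,0,0],[0,0,-0.5,0,0,0,0],[0,0,0,0,0,0,0]]'
python3 - <<'E'
from h import *
q=[0.598,-0.078,-0.0142]; Y=60; s=80
for a in np.arange(1.75,-0.01,-0.125):
    c,sn=np.cos(a),np.sin(a); k=s if a<1.57 else 92
    x=52-k*c+10*sn; z=100+k*sn+10*c
    print(round(a,3),'corner world x,z',round(q[0]+x/1e3+Y/1e3*.0142,4),round(z/1e3,4))
p=capture('scene')
print([(d['bbox'],d['conf']) for d in search_frame(p,'yoke')])
E
```

```text
time_s: 7.88
tcp_pos: [0.6768, 0.0904, 0.2353]
eef_rot: [179.9, -0.1, -91.1]
contact_force: [0.9, 0.9, 0.4]
gripper_width: 0.0005
gripper_force: 0.0
time_s: 8.47
tcp_pos: [0.714, -0.0219, 0.2582]
eef_rot: [179.9, -0.1, -91.2]
contact_force: [-0.7, 0.4, 0.5]
gripper_width: 0.0
gripper_force: 0.0
1.75 corner world x,z 0.6771 0.1887
1.625 corner world x,z 0.6658 0.1913
1.5 corner world x,z 0.6552 0.1805
1.375 corner world x,z 0.6451 0.1804
1.25 corner world x,z 0.6351 0.1791
1.125 corner world x,z 0.6254 0.1765
1.0 corner world x,z 0.616 0.1727
0.875 corner world x,z 0.6072 0.1678
0.75 corner world x,z 0.5991 0.1618
0.625 corner world x,z 0.5918 0.1549
0.5 corner world x,z 0.5854 0.1471
0.375 corner world x,z 0.5801 0.1386
0.25 corner world x,z 0.5758 0.1295
0.125 corner world x,z 0.5727 0.1199
0.0 corner world x,z 0.5709 0.11
[([272.2, 193.0, 307.5, 228.5], 0.63), ([234.4, 250.8, 282.3, 280.3], 0.18)]
```

```bash
python3 -m creep '[[0,0,0,-1,0,0,0],[0,0,0,-1,0,0,0],[0,0,0,-1,0,0,0],[0,0,0,-0.3,0,0,0],[0,-0.1,0,0,0,0,0]]'|grep -E "tcp|contact"
for i in 1 2 3 4; do python3 -m creep '[[0,-0.12,0,0,0,0,0],[0,-0.12,0,0,0,0,0]]'|grep -E "tcp|contact"; done
```

```text
tcp_pos: [0.7109, -0.0182, 0.1736]
contact_force: [-0.1, -0.7, 0.3]
tcp_pos: [0.707, -0.0186, 0.1784]
contact_force: [0.1, 0.1, 0.9]
tcp_pos: [0.7006, -0.0189, 0.1783]
contact_force: [-0.5, -0.4, -0.1]
tcp_pos: [0.6941, -0.0191, 0.1773]
contact_force: [0.3, -0.0, -0.9]
tcp_pos: [0.6902, -0.019, 0.1781]
contact_force: [5.9, -0.4, 4.2]
```

```bash
python3 -m creep '[[0,-0.12,0,0,0,0,0],[0,-0.12,0,0,0,0,0],[0,-0.12,0,0,0,0,0],[0,-0.12,0,0,0,0,0],[0,-0.12,0,0,0,0,0]]'|grep -E "tcp|contact"
python3 -m creep '[[0,-0.12,0,0,0,0,0],[0,-0.12,0,0,0,0,0],[0,-0.12,0,0,0,0,0],[0,-0.12,0,0,0,0,0],[0,-0.12,0,0,0,0,0]]'|grep -E "tcp|contact"
python3 - <<'E'
from h import *
p=capture('scene'); im=cv2.resize(p['frame'][130:280,230:430][:,:,::-1],None,fx=4,fy=4,interpolation=cv2.INTER_CUBIC); cv2.imwrite('pics/s3c.png',im)
E
```

```text
tcp_pos: [0.6755, -0.0189, 0.1786]
contact_force: [5.1, 0.8, 4.5]
tcp_pos: [0.6586, -0.0189, 0.1772]
contact_force: [4.6, 1.3, 4.4]
```

View pics/s3c.png

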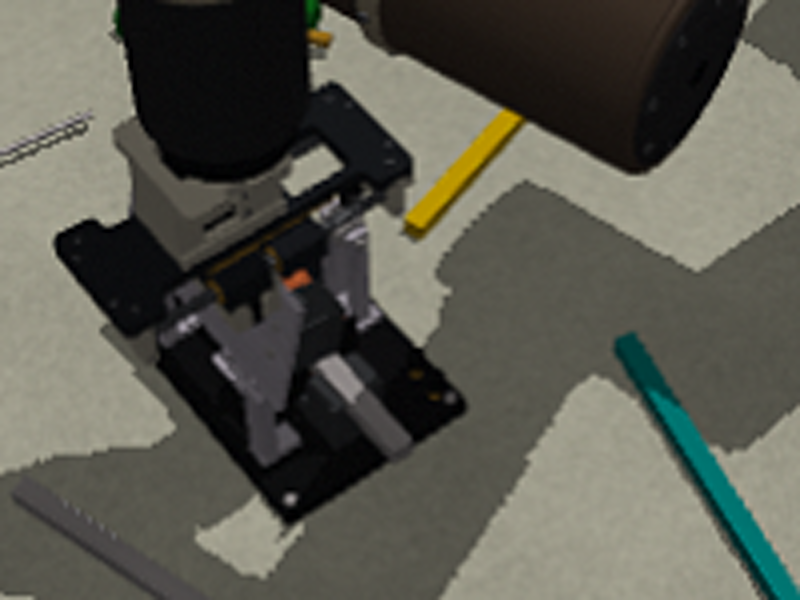

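The yoke is tipping with the fingers, and its plate shows near (270,310) in the crop. The lever is clear of the body. I follow the arc.

```bash
python3 -m creep '[[0,-0.133,0,-0.017,0,0,0],[0,-0.133,0,-0.017,0,0,0],[0,-0.133,0,-0.017,0,0,0],[0,-0.13,0,-0.035,0,0,0],[0,-0.13,0,-0.035,0,0,0],[0,-0.13,0,-0.035,0,0,0]]'|grep -E "tcp|contact"
python3 -m creep '[[0,-0.125,0,-0.05,0,0,0],[0,-0.125,0,-0.05,0,0,0],[0,-0.125,0,-0.05,0,0,0],[0,-0.117,0,-0.065,0,0,0],[0,-0.117,0,-0.065,0,0,0],[0,-0.117,0,-0.065,0,0,0]]'|grep -E "tcp|contact"
python3 -m creep '[[0,-0.108,0,-0.08,0,0,0],[0,-0.108,0,-0.08,0,0,0],[0,-0.108,0,-0.08,0,0,0],[0,-0.097,0,-0.092,0,0,0],[0,-0.097,0,-0.092,0,0,0],[0,-0.097,0,-0.092,0,0,0]]'|grep -E "tcp|contact"
```

```text
tcp_pos: [0.6378, -0.0189, 0.1719]
contact_force: [3.2, 1.5, -0.1]
tcp_pos: [0.62, -0.0193, 0.1638]
contact_force: [3.7, 0.4, 0.5]
tcp_pos: [0.6047, -0.0191, 0.1509]
contact_force: [3.6, 0.2, 1.4]
```

```bash
python3 -m creep '[[0,-0.085,0,-0.104,0,0,0],[0,-0.085,0,-0.104,0,0,0],[0,-0.085,0,-0.104,0,0,0],[0,-0.07,0,-0.113,0,0,0],[0,-0.07,0,-0.113,0,0,0],[0,-0.07,0,-0.113,0,0,0]]'|grep -E "tcp|contact"
python3 -m creep '[[0,-0.04,0,-0.08,0,0,0],[0,-0.04,0,-0.08,0,0,0],[0,-0.04,0,-0.08,0,0,0],[0,-0.03,0,-0.08,0,0,0],[0,-0.03,0,-0.08,0,0,0]]'|grep -E "tcp|contact"
python3 -m creep '[[0,-0.02,0,-0.06,0,0,0],[0,-0.02,0,-0.06,0,0,0],[0,-0.02,0,-0.06,0,0,0],[0,-0.02,0,-0.06,0,0,0]]'|grep -E "tcp|contact"
```

```text
tcp_pos: [0.5931, -0.0191, 0.1346]
contact_force: [2.8, 1.3, 0.6]
tcp_pos: [0.5888, -0.0191, 0.1247]
contact_force: [1.8, 0.4, 1.3]
tcp_pos: [0.5869, -0.0191, 0.1188]
contact_force: [1.0, -0.8, 1.1]
```

```bash
for i in 1 2 3 4 5; do python3 -m creep '[[0,0,0,-0.05,0,0,0],[0,0,0,-0.05,0,0,0]]'|grep -E "tcp|contact"; done
```

```text
tcp_pos: [0.5864, -0.0191, 0.1161]
contact_force: [-0.6, 1.2, 3.2]
tcp_pos: [0.5861, -0.0192, 0.1134]
contact_force: [-1.5, 0.7, 2.4]
tcp_pos: [0.5864, -0.0192, 0.111]
contact_force: [-2.6, -0.3, 2.9]
tcp_pos: [0.5865, -0.0193, 0.1101]
contact_force: [-11.3, 3.6, 26.2]
tcp_pos: [0.5866, -0.0193, 0.11]
contact_force: [-20.1, 5.1, 45.5]
```

The yoke is closed: its face is at z 0.110 and 45 N of push moves it no further. Next is the lever, approached from the robot side.

```bash
python3 -m creep '[[0,0,0,0.4,0,0,0],[0,0,0,1,0,0,0],[0,0,0,1,0,0,0],[0,0,0,1,0,0,0],[0,0,0,1,0,0,0],[0,0,0,1,0,0,0],[0,0,0,1,0,0,0],[0,-0.9,0,0,0,0,0]]'|grep -E "tcp|contact"
python3 -m creep '[[0,-0.9,0,0,0,0,0],[0,-0.9,-0.4,0,0,0,0],[0,-0.9,-0.6,0,0,0,0],[0,-0.9,-0.6,0,0,0,0],[0,-0.9,-0.6,0,0,0,0],[0,0,0,0,0,0,0]]'|grep -E "tcp|contact"
python3 - <<'E'
from h import *
p=capture('scene'); print([(t,[(np.round(d['bbox'],1).tolist(),round(d['conf'],2)) for d in search_frame(p,t)][:2]) for t in('clamp_lever','yoke')])
im=cv2.resize(p['frame'][130:280,230:430][:,:,::-1],None,fx=4,fy=4,interpolation=cv2.INTER_CUBIC); cv2.imwrite('pics/s4c.png',im)
E
```

```text
tcp_pos: [0.569, -0.019, 0.2709]
contact_force: [1.2, 0.2, 2.1]
tcp_pos: [0.4486, -0.0757, 0.2667]
contact_force: [-0.0, 0.1, -0.6]
[('clamp_lever', [([312.5, 163.6, 323.7, 193.0], 0.64)]), ('yoke', [([266.2, 173.8, 330.0, 227.3], 0.68)])]
```

View pics/s4c.png

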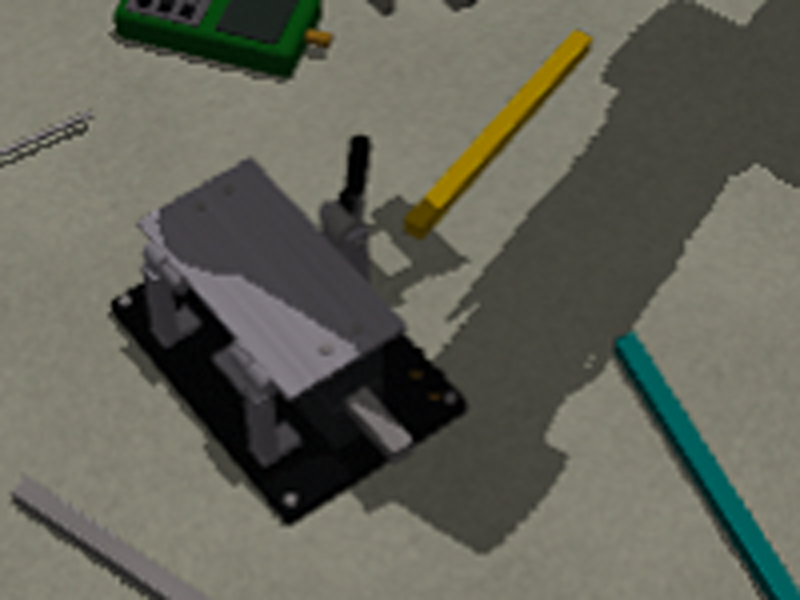

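The yoke lies flat on the bar, and the lever grip stands upright at (357,135..205) in the crop, about 1.70 rad. I push it over towards +x.

```bash
python3 -m creep '[[0,0,-0.1,-1,0,0,0],[0,0,0,-1,0,0,0],[0,0,0,-1,0,0,0],[0,0,0,-0.85,0,0,0],[0,0.6,0,0,0,0,0],[0,0.6,0,0,0,0,0],[0,0.3,0,0,0,0,0],[0,0,0,0,0,0,0]]'|grep -E "tcp|contact"
for i in 1 2 3; do python3 -m creep '[[0,0.15,0,0,0,0,0],[0,0.15,0,0,0,0,0]]'|grep -E "tcp|contact"; done
```

```text
tcp_pos: [0.4913, -0.0762, 0.1694]
contact_force: [0.2, -0.2, -0.0]
tcp_pos: [0.4968, -0.0764, 0.17]
contact_force: [-1.1, 0.1, -0.4]
tcp_pos: [0.5046, -0.0765, 0.1704]
contact_force: [0.0, -0.3, 0.5]
tcp_pos: [0.5119, -0.0766, 0.1703]
contact_force: [-0.8, -0.3, 1.1]
```

```bash
python3 -m creep '[[0,0.15,0,0.01,0,0,0],[0,0.15,0,0.01,0,0,0],[0,0.15,0,0.01,0,0,0],[0,0.16,0,0,0,0,0],[0,0.16,0,0,0,0,0],[0,0.16,0,0,0,0,0]]'|grep -E "tcp|contact"
python3 -m creep '[[0,0.16,0,-0.03,0,0,0],[0,0.16,0,-0.03,0,0,0],[0,0.16,0,-0.03,0,0,0],[0,0.147,0,-0.07,0,0,0],[0,0.147,0,-0.07,0,0,0],[0,0.147,0,-0.07,0,0,0]]'|grep -E "tcp|contact"
python3 -m creep '[[0,0.13,0,-0.1,0,0,0],[0,0.13,0,-0.1,0,0,0],[0,0.13,0,-0.1,0,0,0],[0,0.107,0,-0.124,0,0,0],[0,0.107,0,-0.124,0,0,0],[0,0.107,0,-0.124,0,0,0]]'|grep -E "tcp|contact"
python3 -m creep '[[0,0.08,0,-0.14,0,0,0],[0,0.08,0,-0.14,0,0,0],[0,0.08,0,-0.14,0,0,0],[0,0.05,0,-0.1,0,0,0],[0,0.05,0,-0.1,0,0,0]]'|grep -E "tcp|contact"
python3 - <<'E'
from h import *
p=capture('scene'); im=cv2.resize(p['frame'][130:280,230:430][:,:,::-1],None,fx=4,fy=4,interpolation=cv2.INTER_CUBIC); cv2.imwrite('pics/s5c.png',im)
E
```

```text
tcp_pos: [0.5355, -0.0767, 0.1708]
contact_force: [-1.2, -0.2, 0.3]
tcp_pos: [0.5588, -0.0766, 0.1633]
contact_force: [-0.1, -0.3, 0.7]
tcp_pos: [0.5763, -0.0765, 0.1463]
contact_force: [1.0, -0.5, 1.2]
tcp_pos: [0.5844, -0.0766, 0.1306]
contact_force: [-0.4, -0.1, 1.2]
```

```bash
for i in 1 2 3 4 5; do python3 -m creep '[[0,0.02,0,-0.05,0,0,0],[0,0,0,-0.04,0,0,0]]'|grep -E "tcp|contact"; done
```

```text
tcp_pos: [0.5849, -0.0766, 0.1287]
contact_force: [0.8, -0.6, 1.7]
tcp_pos: [0.5855, -0.0766, 0.1266]
contact_force: [-0.2, -0.0, 1.9]
tcp_pos: [0.5862, -0.0766, 0.1248]
contact_force: [-2.9, 1.5, 10.5]
tcp_pos: [0.5864, -0.0767, 0.1242]
contact_force: [-9.9, 3.2, 25.9]
tcp_pos: [0.5865, -0.0768, 0.1237]
contact_force: [-17.3, 4.9, 40.3]
```

The lever bottoms out at z 0.124. I retract upwards and aside, then check.

```bash
python3 -m creep '[[0,0,0,0.5,0,0,0],[0,0,0,1,0,0,0],[0,0,0,1,0,0,0],[0,0,0,1,0,0,0],[0,0,0,1,0,0,0],[0,0,0,1,0,0,0],[0,-0.9,0,0,0,0,0],[0,-0.9,0,0,0,0,0]]'|grep -E "tcp|contact"
python3 -m creep '[[0,-0.9,0,0,0,0,0],[0,-0.9,0,0,0,0,0],[0,-0.9,0,0,0,0,0],[0,0,0,0,0,0,0],[0,0,0,0,0,0,0]]'|grep -E "time|tcp|contact"
python3 - <<'E'
from h import *
p=capture('scene'); im=cv2.resize(p['frame'][130:280,230:430][:,:,::-1],None,fx=4,fy=4,interpolation=cv2.INTER_CUBIC)
q=[0.598,-0.078,-0.0142]
c,s=np.cos(q[2]),np.sin(q[2])
for P in ([21,0,118],[-24,0,118],[-8,138,68],[8,138,68]):
    P=np.array(P)/1e3; X=[c*P[0]-s*P[1]+q[0],s*P[0]+c*P[1]+q[1],P[2]]
    print(P,(proj(p,X)[0]-[230,130])*4)
cv2.imwrite('pics/s6c.png',im)
E
```

```text
tcp_pos: [0.5424, -0.0764, 0.2582]
contact_force: [-0.1, 0.5, -0.2]
time_s: 20.48
tcp_pos: [0.4737, -0.0766, 0.2579]
contact_force: [1.3, -0.0, 0.6]
[0.021 0.    0.118] [248.11189601 272.9185635 ]
[-0.024  0.     0.118] [304.91563244 238.81654854]
[-0.008  0.138  0.068] [415.57954303 435.29158212]
[0.008 0.138 0.068] [395.56015455 448.46108232]
```

View pics/s6c.png

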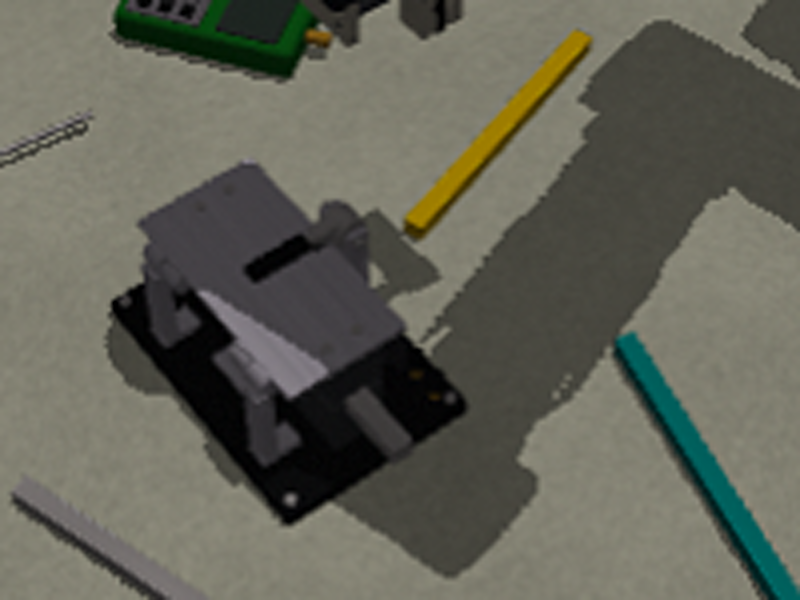

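The lever lies flat on the yoke from (250,270) to (305,240), where the model predicts it closed. The bar end at (405,440) matches home, and the bystanders have not moved.

```bash
python3 -c "
from plant import close_job; print(close_job())"
```

```text
the job is handed in; nothing more can be done
None
```

The job is handed in: the bar was pushed home against the stop, the yoke closed gently, the lever laid flat on top, and in the last picture everything else was still in place (about 20.5 s on the robot's clock).

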